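Fit a fresh cell in a field logger and shut its case

ROBOT

A 6-joint arm with a two-finger parallel gripper is mounted at the origin on the work surface. World frame = base frame: x ahead of the robot, y to its left, z up, the work surface at z = 0. Lengths are in m, angles in rad, forces in N, time in s.
With the tool pointing down it reaches from about 0.425 to 0.95 m from the base axis. Payload 3.5 kg.
Tool frame: the origin (TCP) lies at the very end of the fingers, on their centre line; the grasp point (between the pads) lies 19 mm behind it (ctrl.grip_point_offset is the distance from the TCP to the grasp point, in m); z points along the fingers, y is the line along which they close (so a half turn about z gives the same grasp; the last joint's range is limited). The gripper opens to 85 mm and grips with 20 to 120 N. Pads are 22 mm wide; open, the fingers measure 114 mm over their backs; the gripper's body (76 mm by 85 mm) begins 54 mm behind the grasp point. The pads swing forward as they close: fully open they stand 13 mm farther back than shut.
Start: joints at [-1.451, 0.286, 1.577, -0, 1.279, -0.15], TCP at [0.18, -0.651, 0.231] pointing down, gripper open.
Joint ranges: [-2.77, 2.77], [-0.9, 2.22], [0.21, 2.48], [-1.53, 4.67], [0.24, 2.81], [-2.84, 2.84]. Speed limits (rad/s): [2.79, 2.79, 3.14, 3.14, 3.14, 3.14].

INTERFACE

Orientations are given as a unit quaternion [x, y, z, w].
In Python, from plant import ctrl gives the robot as it stands. The module is installed in compiled form; this text tells all that it offers.
- The arm moves only by the shell command python3 -m pendant 'ROWS' [OPENING] [FORCE]. ROWS is JSON, a list of rows, each an object of numbers: "dx", "dy", "dz": the shift along the tool's x, y, z in cm; "twist": the turn about the tool's z in degrees. A call has 1 to 10 rows; each row is the pose to reach, as a shift and turn from the pose commanded when the call began, along the tool's axes at that moment; what a row does not reach only later rows make up. A row lasts 1/8 s, in which the tool goes at most 62.5 mm and 10.7 degrees, less where a joint would pass 70% of its speed; a pose out of reach is approached as far as the arm can. A call with a gripper value outside its range is refused whole. OPENING is the opening in per cent of the stroke, from 0 (shut) to 100 (fully open), set as the call begins (- or left out, the last holds). The fingers move at their own pace and stop on an object; FORCE is the grip in N (left out, the last holds). Time passes only in rows, so rows that repeat a pose let the fingers close. It gives the time, the measured TCP pose, the force, the opening and the grip force at its end, in the units of the state.
- ctrl.get_state(): the state, without advancing time (a new reading comes with each control period).
- ctrl.read_camera(name): name is "scene" or "side" or "wrist"; returns a dict with "img" (480x640x3 uint8, red, green, blue), "depth" (480x640 float32, m along the optical axis (not along the pixel's ray), 0 where there is no reading), "camera_matrix" (3x3 intrinsics, pixels), "xyz" and "rotation" of the camera in the world; the wrist camera has in their place "tool_from_camera" (4x4, takes a point from camera to tool coordinates, whose origin is the TCP and whose axes are the flange's). Camera axes: x right, y up, looking along -z (the intrinsics and any distortion apply to the point x, -y, -z); pixel columns grow to the right and rows downward; lengths in m; the calibration is good to about 2 mm. A picture is of the moment at which its call begins: read the wrist's pose just before it.
- ctrl.sign_off(): hands the job in; it is judged then, once.
The state is a dict: "time": time; "qpos": joint angles; "dq": joint speeds; "joint_efforts": joint torques, N m; "eef_pos": TCP position; "tcp_rot": TCP orientation; "contact_force": force on the tool from outside, world axes, zero at the start; "wrist_torque": the same for the moment, N m; "opening": opening from 0.0 (shut) to 1.0 (fully open); "finger_force": force on a finger pad.
Only numpy, scipy, OpenCV 4.12 (cv2) and the standard library are available. Lean on these libraries where they do the work, as an engineer would, in place of code of your own. Each camera call takes 0.05 s, during which the arm holds its last target. There are 200 camera calls.

TASK

Put the fat cell from the caddy into the empty cell holder on the logger's panel: flat end against the coil spring, nub end then dropped in against the contact plate, so that it lies level and fully home. Then press the lid stay's knee down until the locked stay breaks and stays folded, and only after that lower the lid gently until it is fully shut; do not force the lid while the stay is locked, and leave the other things on the bench where they are.

Things in the scene. Friction and masses are not known exactly. Their poses are not given: they have to be found in the camera images.
- cell_mid (a point): Centre of the fat cell: a grey and bright metal cylinder, 26 mm in diameter, 50 mm long over all, about 55 g. Its x axis runs along it towards the nub. It starts in one of the caddy's troughs, its axis level and 27 mm above the bench, the nub pointing towards the robot. Laid on the bench it does not roll away by itself.
- cell_nub (a point): Tip of the fat cell's nub, 25 mm from its centre along its x axis. The body is 48 mm long; the nub, 9 mm in diameter and 2 mm high, stands in the middle of one end; the other end is flat.
- thin_cell_mid (a point): Centre of the thin cell (14 mm in diameter, 50 mm long) that lies in the caddy's other trough, to be left alone. Which trough holds which cell varies.
- caddy: Fixed black plastic caddy, 34 mm along x, 86 along y, 34 high; origin amid its underside. Two troughs with open ends run along x, centred at y = +22 and -22 mm, 30 mm wide, floor 14 mm above the bench. Their walls cover the cells' sides, but the cells overhang 8 mm at both ends: there the fat cell can be taken only by its two ends. For the holder it must be taken across its diameter.
- seat (a point): Where the fat cell's centre lies when home in the holder; 83 mm above the bench, 21 mm above the black panel. x: from the contact plate (at -x, towards the robot) to the spring (at +x), also the hinge direction; y: towards the lid hinge; z up. Two rails, 23 mm wide over both and 11 mm above the panel, carry the cell. The holder has no side walls: fingers can stand beside the cell.
- contact (a point): Point on the upright brass contact plate where the nub's tip rests when the cell is home, 25 mm from the seat at -x. The plate's wall is 22 mm high above the panel, 1 mm higher than the seat. Free gap from plate to spring: 44 mm. The 50 mm cell goes in tilted some 20 to 25 degrees, flat end low, pushes the spring back about 9 mm, and is then levelled.
- spring_face (a point): Middle of the face of the coil spring's end cap (an 18 mm disc facing -x). Free, it stands 19 mm from the seat at +x and at the seat's height; it can be pushed back 14 mm, with 1 N at first and 7 N at the end. The 27 mm high wall behind the spring begins 40 mm from the seat at +x.
- spring (a joint): How far the spring is pushed back (m): 0 free, about 0.006 with the cell home, 0.014 at most.
- case: The logger's grey steel case, fixed; origin amid its underside, axes as the seat's. 280 mm along x, 220 mm along y, rim 105 mm above the bench, walls 4 mm, panel 62 mm above the bench. Hinge along the rim at y = +110 mm; a low carrying handle stands out 20 mm at the front (-y). The seat lies at x = -50, y = -28 mm. On the panel nothing stands nearer than 60 mm to the seat except the holder.
- knee_tab (a point): Middle of the upper face of the thumb tab (24 mm along the case's x, 26 mm along the stay) over the knee of the folding lid stay, inside the +x end of the case. Locked, the tab is 172 mm above the bench, 55 mm in front of the hinge line. Pressed straight down with 4 to 10 N it gives; 15 mm or more down it stays folded, released sooner it springs back and locks. It also moves a little to the hinge.
- knee (a joint): Fold of the stay at its knee (rad): 0 straight and locked, 0.1 at dead centre, above 0.3 broken, 2.8 with the lid shut. The stay is two flat steel links, 122 mm from the case's end wall to the knee, 86 mm from the knee to the lid.
- lid (a joint): Angle of the lid (rad): 0 fully shut, 1.745 (100 degrees) standing open and locked by the stay. Its hinge is stiff, so with the stay broken the lid stays where it is put and must be pushed down all the way (1 to 7 N at its free edge). With the stay locked it does not move.
- lid_hinge (a point): Middle of the lid's hinge line, which runs along the case's x axis, 107 mm above the bench along the case's rim at +y.
- lid_edge (a point): Middle of the lid's free edge (half-way through its thickness), 220 mm from the hinge line. The lid is 280 mm wide along the hinge and 24 mm thick, its underside flush with the hinge line. Its outer face looks away from the case: push there near the free edge to lower it. Open, it reaches 325 mm above the bench; shut, its top lies at 131 mm.
- screwdriver: Screwdriver lying on the bench, 150 mm long, bystander; origin in its middle on the bench.
- mug: White mug, 80 mm wide and 92 mm high, bystander; origin in the middle of its underside.
- tape: Roll of black tape, 84 mm across, 24 mm high, lying flat, bystander; origin in the middle of its underside.
- tin: Tin can, 72 mm across, 75 mm high, bystander; origin in the middle of its underside.
- carton: Small cardboard carton, 75 by 110 by 50 mm, bystander; origin in the middle of its underside.
- meter: Black hand-held meter lying flat, 150 by 75 mm, 41 mm high, bystander; origin in the middle of its underside.
- wrench: Open-ended wrench lying on the bench, 170 mm long, bystander; origin in its middle on the bench.
Things that resemble listed ones, but are neither listed nor needed, are in the scene too. What is shaped like the part that bears cell_mid but brown or turquoise is not meant.

How it is judged:
On the way, in this order (a step that is already met when the one before it is completed fails the run):
1. the fat cell lies home in the holder, nub on the contact plate, and has been let go (distance between cell_mid and seat below 0.005 m and distance between cell_nub and contact below 0.006 m and contact force between the fingers and cell below 0.05 N), for 0.2 s.
2. the stay is broken at its knee while the lid still stands open and is not being pushed (value of joint knee above 0.28 rad and value of joint lid above 1.3 rad and contact force between the fingers and lid below 0.5 N), for 0.1 s.
At the end, for the whole second after the job is handed in: the lid is fully shut (within 0.03 rad, 6 mm at its edge) over the fat cell, which lies at rest home in the holder: centre within 5 mm of the seat, tip of the nub within 6 mm of its point on the contact plate (value of joint lid below 0.03 rad and distance between cell_mid and seat below 0.005 m and distance between cell_nub and contact below 0.006 m and linear speed of cell below 0.02 m/s); the robot touches nothing.
It fails at once if the lid was forced (more than 30 N) while the stay was locked (contact force between the fingers and lid above 30 N and value of joint knee below 0.1 rad).
It fails at once if the lid was slammed: it came down the last bit faster than 0.4 m/s at its edge (value of joint lid below 0.25 rad and velocity of joint lid below -1.8 rad/s).
It fails at once if a bystander was moved more than 30 mm (distance of any of thin_cell_mid, screwdriver, mug, tape, tin, carton, meter, wrench from where it was at the start of the episode above 0.03 m).
It also fails if it takes over 72 s, if anything falls off the work surface, if the arm or the gripper's body presses on something with over 40 N, if the wrist force passes 120 N, or if a joint passes its speed limit or range.

## Working session

There is one attempt and no reset: what is moved stays moved. The work goes in short steps, Python scripts to look and compute and a shell command to move; the robot and the scene stay as the last step left them, time stands still between calls to the robot, and variables do not carry over. Pictures are saved under pics/ and viewed, at most 13 in all, crops included, and the job is handed in when it is done.

```bash
mkdir -p pics
cat > h.py <<'E'
import numpy as np, cv2
from plant import ctrl
from scipy.spatial.transform import Rotation as R
def grab(n):
    s=ctrl.get_state(); c=ctrl.read_camera(n)
    if n=='wrist':
        T=np.eye(4); T[:3,:3]=R.from_quat(s['tcp_rot']).as_matrix(); T[:3,3]=s['eef_pos']
        T=T@np.array(c['tool_from_camera'])
        c['xyz']=T[:3,3]; c['rotation']=T[:3,:3]
    c['xyz']=np.array(c['xyz']); c['rotation']=np.array(c['rotation'])
    if c['rotation'].size==4: c['rotation']=R.from_quat(c['rotation']).as_matrix()
    np.savez(f'{n}.npz',**{k:v for k,v in c.items()})
    return c
def load(n): return np.load(f'{n}.npz',allow_pickle=True)
def ray(c,u,v):
    K=np.array(c['camera_matrix']); x=(u-K[0,2])/K[0,0]; y=(v-K[1,2])/K[1,1]
    return c['rotation']@np.array([x,-y,-1.])
def onplane(c,u,v,z):
    d=ray(c,u,v); return c['xyz']+d*(z-c['xyz'][2])/d[2]
def pt(c,u,v):
    return c['xyz']+ray(c,u,v)*c['depth'][int(v),int(u)]
def cloud(c):
    K=np.array(c['camera_matrix']); v,u=np.mgrid[:480,:640]
    d=np.stack([(u-K[0,2])/K[0,0],-(v-K[1,2])/K[1,1],-np.ones(u.shape)],-1)*c['depth'][...,None]
    return d@c['rotation'].T+c['xyz']
def save(img,name): cv2.imwrite('pics/'+name,cv2.cvtColor(np.ascontiguousarray(img),cv2.COLOR_RGB2BGR))
E
python3 - <<'E'
from h import *
for n in ['scene','side']:
    c=grab(n); save(c['img'],n+'.png'); print(n,c['xyz'],c['rotation'],c['camera_matrix'], [k for k in c])
E
```

```text
scene [ 0.96431499 -0.48068497  1.2106537 ] [[ 0.74319749 -0.57751632  0.33783485]
 [ 0.66895506  0.63194178 -0.39134219]
 [ 0.01251454  0.51684087  0.85599001]] [[449.83984093   0.         327.07408099]
 [  0.         449.83984093 242.16835612]
 [  0.           0.           1.        ]] ['img', 'depth', 'camera_matrix', 'xyz', 'rotation']
side [-0.31336091  0.85243179  0.95800643] [[-0.70832326  0.38016889 -0.59476867]
 [-0.70572294 -0.36315921  0.60833422]
 [ 0.01527402  0.85063917  0.52552802]] [[550.74676011   0.         316.91461719]
 [  0.         550.74676011 239.69994674]
 [  0.           0.           1.        ]] ['img', 'depth', 'camera_matrix', 'xyz', 'rotation']
```

View pics/scene.png

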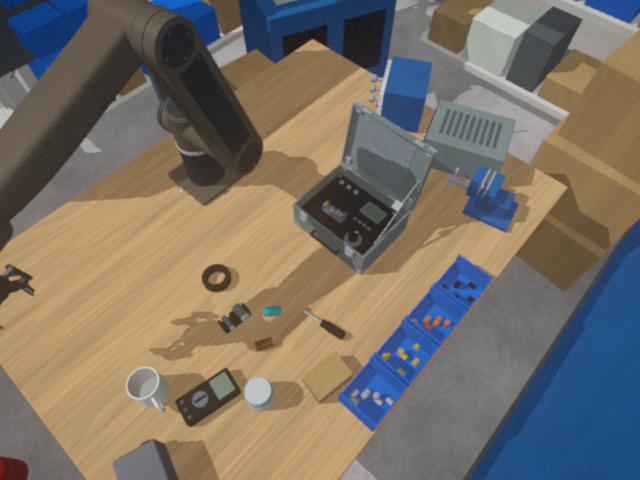

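View pics/side.png

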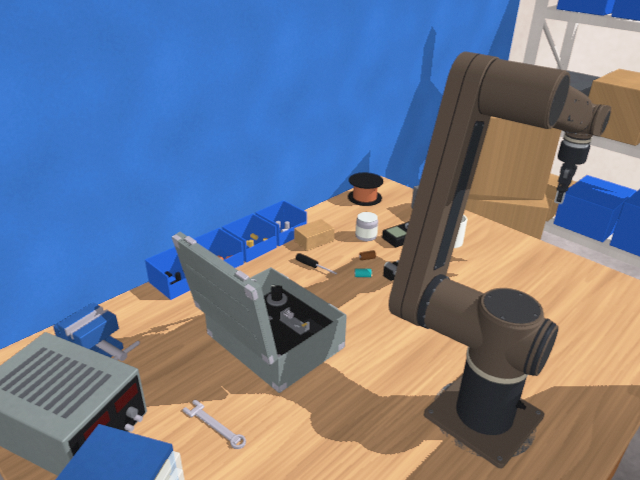

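The scene view shows the caddy with two grey cells at about (234,318). The turquoise decoy is at (271,311) and the brown one at (263,343). The open case is at about (355,210), with the holder near (333,210) and the stay's tab near (352,238). Next I'll make an enlarged crop and take measurements from the depth.

Run:
```python
from h import *
c=load('scene'); im=c['img']
a=cv2.resize(im[290:350,205:285],(400,300),interpolation=cv2.INTER_CUBIC)
b=cv2.resize(im[160:270,290:410],(400,366),interpolation=cv2.INTER_CUBIC)
o=np.zeros((366,800,3),np.uint8); o[:300,:400]=a; o[:,400:]=b; save(o,'crop1.png')
P=cloud(c); 
# caddy region heights
m=(P[...,2]>0.008)&(P[...,2]<0.06); m[:300]=m[:300]; 
mm=np.zeros_like(m); mm[295:340,212:256]=1; m&=mm>0
q=P[m]; print('caddy', q.min(0),q.max(0), cv2.minAreaRect((q[:,:2]*1000).astype(np.float32)))
# rim of case
mm=np.zeros_like(m); mm[150:275,285:415]=1
m=(mm>0)&(abs(P[...,2]-0.105)<0.004); q=P[m]; print('rim',len(q),cv2.minAreaRect((q[:,:2]*1000).astype(np.float32)))
m=(mm>0)&(abs(P[...,2]-0.062)<0.003); q=P[m]; print('panel',len(q),cv2.minAreaRect((q[:,:2]*1000).astype(np.float32)))
m=(mm>0)&(P[...,2]>0.135); q=P[m]; print('lid',len(q),q.min(0),q.max(0))
for u,v in [(352,238),(333,210),(327,205),(340,214)]: print(u,v,pt(c,u,v))
s=ctrl.get_state(); print(s)
```

```text
caddy [ 0.44152989 -0.33837326  0.00813659] [ 0.4968392  -0.25047027  0.04422527] ((469.2406005859375, -294.1291198730469), (86.93122100830078, 51.57765579223633), 85.18330383300781)
rim 811 ((499.47381591796875, 174.43487548828125), (251.67242431640625, 282.9848327636719), 89.87572479248047)
panel 2389 ((501.0744934082031, 164.43292236328125), (221.45130920410156, 279.39239501953125), 89.91121673583984)
lid 1972 [ 0.36076335 -0.48068497  0.1350689 ] [0.96431499 0.32792815 1.2106537 ]
352 238 [0.56223662 0.09747932 0.0783203 ]
333 210 [0.44674567 0.14338806 0.06315759]
327 205 [0.42597857 0.13829092 0.07544287]
340 214 [0.48359967 0.13293063 0.08839367]
{'time': 0.1, 'qpos': array([-1.45099459e+00,  2.87097429e-01,  1.57806391e+00, -9.86173194e-06,
        1.27856994e+00, -1.50001678e-01]), 'dq': array([ 0.00067578, -0.00202122, -0.00389846,  0.00027614,  0.00048038,
       -0.00083317]), 'joint_efforts': array([-3.35207151e-04, -4.07297301e+01, -2.93700582e+01, -2.10915082e-04,
        3.39794999e-03, -9.58143175e-06]), 'eef_pos': array([ 0.17986838, -0.64997081,  0.23005388]), 'tcp_rot': array([ 9.90913798e-01,  1.34494247e-01,  1.14261701e-05, -1.06925897e-03]), 'contact_force': array([-0.01336421, -0.15836615, -0.34041419]), 'wrist_torque': array([ 0.00204304,  0.00232235, -0.03279097]), 'finger_force': 0.0, 'opening': 1.0033186583760214}
```

View pics/crop1.png

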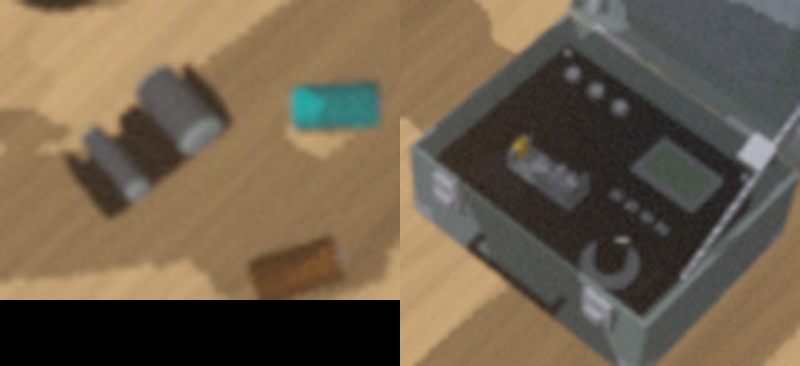

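The crop shows the fat cell at scene pixel (241,312) and the thin one at (228,323), both grey in the caddy's troughs. The turquoise one at (271,311) and the brown one at (263,343) are decoys. The fat cell is the grey one that is clearly wider. The holder's brass plate is near (326,204), and the stay's light tab is near (397,206). Now I'll put numbers to these.

Run:
```python
from h import *
c=load('scene'); P=cloud(c); im=c['img'].astype(int)
reg=np.zeros((480,640),bool); reg[300:328,228:256]=1
# fat cell: points near top
def cyl(reg,zmin,lab):
    q=P[reg&(P[...,2]>zmin)&(P[...,2]<.06)]; print(lab,len(q),q.min(0),q.max(0),cv2.minAreaRect((q[:,:2]*1000).astype(np.float32)))
cyl(reg,.033,'fat>33')
reg=np.zeros((480,640),bool); reg[308:338,214:238]=1
cyl(reg,.028,'thin>28')
print('depth pix cell', pt(c,241,312), onplane(c,241,312,.04))
# fat cell end pixels via crop (/5): top-left end (155,80) bright end (205,140)
for u,v in [(155/5+205,78/5+290),(210/5+205,140/5+290)]: print(pt(c,u,v))
# tab
reg=np.zeros((480,640),bool); reg[198:214,388:406]=1
q=P[reg&(abs(P[...,2]-.172)<.01)]; print('tab',len(q),q.mean(0),q.min(0),q.max(0))
# rims
reg=np.zeros((480,640),bool); reg[150:275,285:415]=1
q=P[reg&(abs(P[...,2]-.105)<.003)]
for x0 in (.4,.45,.5,.55): 
    s=q[abs(q[:,0]-x0)<.012]; print('rim y at',x0,np.sort(s[:,1])[:6].round(3),np.sort(s[:,1])[-4:].round(3))
for y0 in (.1,.15,.2):
    s=q[abs(q[:,1]-y0)<.012]; print('rim x at',y0,np.sort(s[:,0])[:4].round(3),np.sort(s[:,0])[-4:].round(3))
# holder points above panel
q=P[reg&(P[...,2]>.071)&(P[...,2]<.095)&(abs(P[...,0]-.45)<.06)&(abs(P[...,1]-.14)<.04)]
print('holder',len(q)); print(q[np.argsort(q[:,0])].round(3).tolist()[::3])
# lid plane
q=P[reg&(P[...,2]>.14)&(P[...,2]<.36)&(P[...,1]>.27)]; print('lid',q.min(0),q.max(0));
```

```text
fat>33 167 [ 0.44548242 -0.30046608  0.03302067] [ 0.49455773 -0.25137492  0.04422527] ((469.83935546875, -276.2198181152344), (49.00792694091797, 49.12941360473633), 88.27581024169922)
thin>28 124 [ 0.44445742 -0.33824949  0.02818384] [ 0.48818255 -0.27421071  0.04109502] ((467.14031982421875, -306.0691223144531), (62.57140350341797, 43.986663818359375), 85.63306427001953)
depth pix cell [ 0.47512822 -0.27362551  0.03449689] [ 0.47741707 -0.27459432  0.04      ]
[ 0.45191857 -0.27062604  0.0376706 ]
[ 0.495144   -0.27209185  0.02084848]
tab 90 [0.62089915 0.22401611 0.1702354 ] [0.60738317 0.20965738 0.16226357] [0.6329503  0.24850308 0.18160326]
rim y at 0.4 [0.056 0.057 0.058 0.059 0.061 0.271] [0.298 0.298 0.299 0.299]
rim y at 0.45 [0.055 0.055 0.055 0.056 0.056 0.056] [0.299 0.299 0.299 0.299]
rim y at 0.5 [0.054 0.055 0.056 0.057 0.057 0.057] [0.298 0.298 0.298 0.299]
rim y at 0.55 [0.056 0.056 0.057 0.057 0.059 0.059] [0.297 0.297 0.298 0.298]
rim x at 0.1 [0.36  0.36  0.361 0.361] [0.639 0.639 0.639 0.64 ]
rim x at 0.15 [0.36  0.36  0.361 0.363] [0.639 0.64  0.64  0.64 ]
rim
[... 197 characters left out ...]
27, 0.079], [0.424, 0.131, 0.075], [0.424, 0.149, 0.084], [0.426, 0.125, 0.078], [0.426, 0.124, 0.074], [0.432, 0.127, 0.072], [0.439, 0.128, 0.072], [0.445, 0.15, 0.071], [0.452, 0.128, 0.074], [0.464, 0.129, 0.073], [0.469, 0.132, 0.08], [0.47, 0.135, 0.078], [0.471, 0.143, 0.081], [0.471, 0.133, 0.087], [0.474, 0.13, 0.083], [0.479, 0.138, 0.089], [0.481, 0.131, 0.077], [0.486, 0.135, 0.089], [0.491, 0.13, 0.088], [0.491, 0.138, 0.085], [0.492, 0.124, 0.075], [0.493, 0.123, 0.081], [0.493, 0.122, 0.088], [0.493, 0.132, 0.072], [0.494, 0.126, 0.09], [0.494, 0.139, 0.081], [0.495, 0.149, 0.077], [0.495, 0.144, 0.071]]
lid [0.36086258 0.27077786 0.14006988] [0.64069331 0.32792815 0.28403966]
```

```bash
cat >> h.py <<'E'
def go(x,y,z,psi=None):
    s=ctrl.get_state(); M=R.from_quat(s['tcp_rot']).as_matrix()
    d=M.T@(np.array([x,y,z])-s['eef_pos'])*100
    cur=np.degrees(np.arctan2(M[1,0],M[0,0]))
    print('cm',d.round(2),'twist',0 if psi is None else round((cur-psi+180)%360-180,1),'psi',cur.round(2),'t',round(s['time'],2))
E
cp pics/scene.png /dev/null; python3 -c "
from h import *
go(.471,-.272,.2,85)"
```

```text
cm [ 38.13 -28.66   3.08] twist -69.5 psi 15.46 t 0.1
```

```bash
python3 -m pendant '[{"dx":38.1,"dy":-28.7,"dz":3,"twist":-69.5},{"dx":38.1,"dy":-28.7,"dz":3,"twist":-69.5},{"dx":38.1,"dy":-28.7,"dz":3,"twist":-69.5},{"dx":38.1,"dy":-28.7,"dz":3,"twist":-69.5},{"dx":38.1,"dy":-28.7,"dz":3,"twist":-69.5},{"dx":38.1,"dy":-28.7,"dz":3,"twist":-69.5},{"dx":38.1,"dy":-28.7,"dz":3,"twist":-69.5},{"dx":38.1,"dy":-28.7,"dz":3,"twist":-69.5},{"dx":38.1,"dy":-28.7,"dz":3,"twist":-69.5},{"dx":38.1,"dy":-28.7,"dz":3,"twist":-69.5}]' 100 30
python3 -m pendant '[{},{},{}]'
python3 - <<'E'
from h import *
s=ctrl.get_state(); print(s['time'],s['eef_pos'],s['dq'].round(3))
c=grab('wrist'); save(c['img'],'w1.png'); P=cloud(c)
go(.471,-.272,.2,85)
q=P[(P[...,2]>.024)&(P[...,2]<.06)&(abs(P[...,0]-.47)<.05)&(abs(P[...,1]+.294)<.07)]
print(len(q),cv2.minAreaRect((q[:,:2]*1000).astype(np.float32)))
E
```

```text
time: 1.35
eef_pos: [0.4703, -0.2726, 0.201]
tcp_rot: [0.737, 0.675, -0.0, -0.0]
contact_force: [-1.2, -0.0, -0.8]
opening: 1.002
finger_force: 0.0
1.35 [ 0.47034044 -0.27255971  0.20104326] [-0.022 -0.001 -0.006  0.002 -0.002  0.004]
cm [0.11 0.07 0.12] twist -0.1 psi 84.91 t 1.4
3833 ((471.94140625, -275.1898193359375), (124.67698669433594, 59.825645446777344), 71.97147369384766)$[0]: bad value
```

View pics/w1.png

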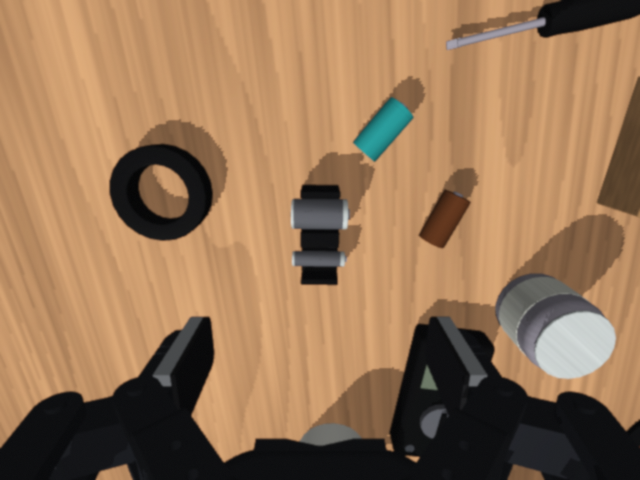

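The wrist view shows the fat cell at (320,214), the thin one at (319,259), and the caddy square to the tool. Next I'll measure the cell's outline.

Run:
```python
from h import *
c=load('wrist'); P=cloud(c); im=c['img']
sub=im[195:235,280:360].astype(int)
g=cv2.cvtColor(im,cv2.COLOR_RGB2HSV)
m=(g[...,1]<60)&(g[...,2]>50); r=np.zeros_like(m); r[195:236,280:360]=1; m&=r
n,l,st,ce=cv2.connectedComponentsWithStats(m.astype(np.uint8)); i=1+st[1:,4].argmax(); print(st[i],ce[i])
v,u=np.nonzero(l==i); rect=cv2.minAreaRect(np.stack([u,v],1).astype(np.float32)); print(rect)
print('mid',onplane(c,*rect[0],.030)); 
for uu in (st[i][0],st[i][0]+st[i][2]): print(onplane(c,uu,rect[0][1],.027))
q=P[l==i]; print(np.percentile(q,[2,50,98],axis=0))
print([(x,int((l[:,x]==i).sum())) for x in range(284,356,2)])
```

```text
[ 291  199   59   31 1630] [319.45521472 214.27055215]
((320.0, 214.0), (30.0, 58.0), 90.0)
mid [ 0.47024259 -0.26966033  0.03      ]
[ 0.44506545 -0.26822446  0.027     ]
[ 0.49615201 -0.27272672  0.027     ]
[[ 0.44672575 -0.28158549  0.03007152]
 [ 0.47000423 -0.2675056   0.03799829]
 [ 0.49308594 -0.25642455  0.04084909]]
[(284, 0), (286, 0), (288, 0), (290, 0), (292, 27), (294, 28), (296, 28), (298, 28), (300, 28), (302, 30), (304, 29), (306, 29), (308, 29), (310, 29), (312, 28), (314, 28), (316, 28), (318, 28), (320, 28), (322, 28), (324, 28), (326, 28), (328, 28), (330, 28), (332, 28), (334, 28), (336, 28), (338, 29), (340, 28), (342, 29), (344, 30), (346, 29), (348, 12), (350, 0), (352, 0), (354, 0)]
```

Run:
```python
from h import *
c=load('wrist'); g=cv2.cvtColor(c['img'],cv2.COLOR_RGB2GRAY)
print(g[194:236:2,286:298]); print(g[194:236:2,342:354])
save(cv2.resize(c['img'][190:240,280:360],(800,500),interpolation=cv2.INTER_CUBIC),'w1c.png')
```

```text
[[161 161 164 167 169 168 165 162 162 166 167 169]
 [160 161 164 166 168 169 167 163 161 163 166 167]
 [160 160 163 165 167 165 155 138 123 116 116 116]
 [161 161 162 164 162 151 127  99  72  58  55  54]
 [161 161 161 163 159 147 128 104  77  62  58  56]
 [161 159 161 163 162 152 135 109  81  68  66  64]
 [161 160 161 164 165 163 149 117  87  75  73  72]
 [162 161 161 163 168 170 157 124  93  82  79  79]
 [163 161 161 163 171 181 172 137 103  88  86  87]
 [162 162 159 159 168 186 182 147 110  96  94  93]
 [162 161 159 158 168 189 188 153 116 101  99 100]
 [163 161 159 159 170 192 191 156 119 104 101 101]
 [163 162 160 163 178 199 196 159 120 105 103 103]
 [163 163 160 163 181 203 199 164 125 108 104 103]
 [163 163 161 163 180 204 202 171 129 108 103 102]
 [163 163 162 163 174 193 192 164 124 102  98  98]
 [163 163 161 162 165 176 177 153 117  96  92  91]
 [163 163 162 160 159 160 163 155 134 117 111 109]
 [163 163 162 161 160 159 161 164 167 167 163 160]
 [163 163 163 160 159 159 162 165 168 169 166 163]
 [163 163 162 161 159 159 161 164 167 168 167 163]]
[[105 108 109 110 111 112 11
[... 343 characters left out ...]
153 151 138 117 109 109 109 108 107]
 [104 138 162 170 167 148 116 102 106 109 108 107]
 [113 152 178 186 183 163 127 108 109 109 108 109]
 [122 162 189 197 194 174 134 112 110 110 110 115]
 [126 166 193 202 199 179 137 109 110 112 118 134]
 [128 170 197 206 200 176 133 110 123 145 156 162]
 [131 174 201 209 204 186 166 158 161 167 169 167]
 [142 188 210 215 208 192 178 173 173 172 169 168]
 [145 192 212 215 205 182 165 160 159 158 156 154]
 [146 187 204 205 191 158 128 116 116 114 113 111]
 [135 162 171 169 154 131 115 111 112 110 109 107]
 [109 113 115 114 112 110 109 110 111 110 109 107]
 [105 106 106 107 107 108 109 111 110 111 109 107]
 [105 105 106 106 107 108 109 110 111 110 109 107]]
```

View pics/w1c.png

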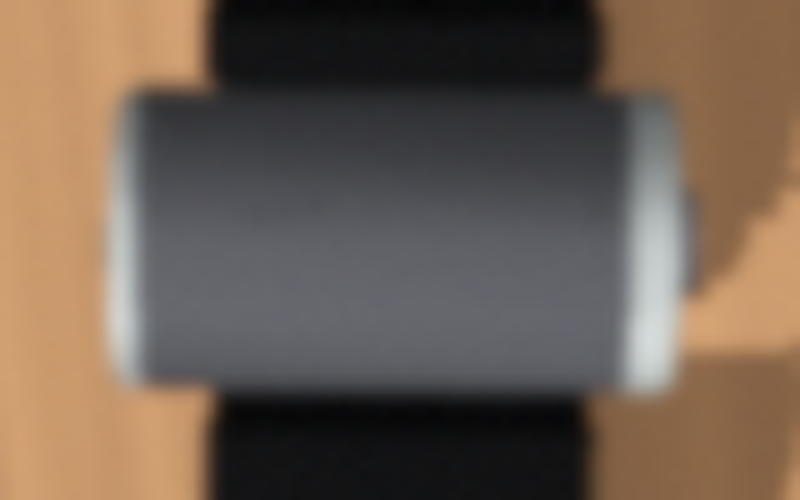

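The wrist image shows the cell body at u 291–348, with a small bump about 10 px tall at (349,214) on the right, the +x side. The wider bright band is at that end too. That suggests the nub points away from the robot, against the text, so I'll check it from close by once the cell is on the bench.

```bash
python3 -c "
from h import *
go(.4704,-.2698,.012,85)
c=load('scene')
for n,u,v in [('turq',271,311),('brown',263,343),('tape',216,278)]: print(n,onplane(c,u,v,.013))"
```

```text
cm [ 0.33  0.   18.92] twist -0.1 psi 84.91 t 1.4
turq [ 0.52686735 -0.21055267  0.013     ]
brown [ 0.57776355 -0.2907475   0.013     ]
tape [ 0.33193833 -0.24677127  0.013     ]
```

```bash
python3 -m pendant '[{"dx":0.3,"dz":5},{"dx":0.3,"dz":10},{"dx":0.3,"dz":13},{"dx":0.3,"dz":16},{"dx":0.3,"dz":18},{"dx":0.3,"dz":18.9},{"dx":0.3,"dz":18.9}]' 100
python3 -m pendant '[{"dz":0},{"dz":0},{"dz":0},{"dz":0},{"dz":0},{"dz":0}]' 40 40
```

```text
$[0]: bad value
$[0]: bad value
```

```bash
python3 -m pendant '[{"dx":0.3,"dy":0,"dz":5,"twist":0},{"dx":0.3,"dy":0,"dz":10,"twist":0},{"dx":0.3,"dy":0,"dz":14,"twist":0},{"dx":0.3,"dy":0,"dz":17,"twist":0},{"dx":0.3,"dy":0,"dz":18.9,"twist":0},{"dx":0.3,"dy":0,"dz":18.9,"twist":0}]' 100 &&
python3 -m pendant '[{"dx":0,"dy":0,"dz":0,"twist":0},{"dx":0,"dy":0,"dz":0,"twist":0},{"dx":0,"dy":0,"dz":0,"twist":0},{"dx":0,"dy":0,"dz":0,"twist":0},{"dx":0,"dy":0,"dz":0,"twist":0},{"dx":0,"dy":0,"dz":0,"twist":0}]' 40 40
```

```text
time: 2.15
eef_pos: [0.4698, -0.2696, 0.0111]
tcp_rot: [0.738, 0.675, -0.0, -0.001]
contact_force: [-0.1, 0.2, 0.6]
opening: 0.997
finger_force: 0.0
time: 2.9
eef_pos: [0.4719, -0.2703, 0.0142]
tcp_rot: [0.737, 0.675, 0.0, 0.001]
contact_force: [-2.1, 0.3, 6.8]
opening: 0.571
finger_force: 41.2
```

```bash
python3 -m pendant '[{"dx":0,"dy":0,"dz":-1,"twist":0},{"dx":0,"dy":0,"dz":-4,"twist":0},{"dx":0,"dy":0,"dz":-8,"twist":0},{"dx":0,"dy":0,"dz":-8,"twist":0}]' && python3 -c "
from h import *
go(.48,-.09,.05,90)
c=grab('wrist'); save(c['img'],'w2.png')"
```

```text
time: 3.4
eef_pos: [0.4731, -0.2711, 0.0965]
tcp_rot: [0.737, 0.675, 0.001, 0.004]
contact_force: [0.6, 0.4, -0.4]
opening: 0.573
finger_force: 41.6
cm [18.12 -0.94  4.56] twist -5.0 psi 84.97 t 3.4
```

View pics/w2.png

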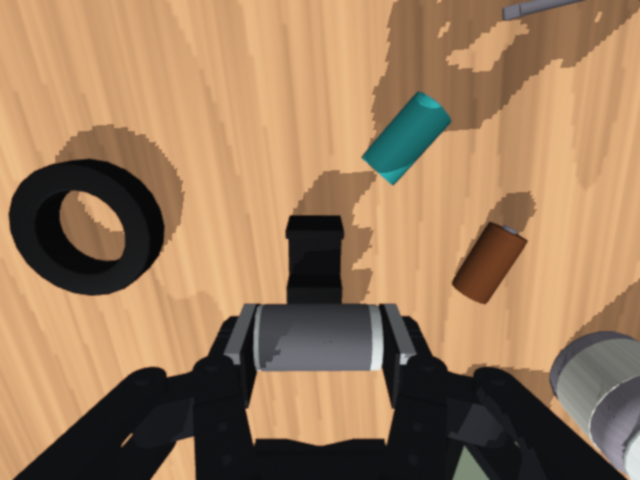

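The cell is lifted squarely, with the wide bright band on the right at (377,338). Next I'll carry it to the free bench area and lay it down.

```bash
python3 -m pendant '[{"dx":4,"dy":-0.2,"dz":0,"twist":-1},{"dx":9,"dy":-0.5,"dz":0,"twist":-3},{"dx":14,"dy":-0.7,"dz":0,"twist":-5},{"dx":18.1,"dy":-0.9,"dz":4,"twist":-5},{"dx":18.1,"dy":-0.9,"dz":7,"twist":-5},{"dx":18.1,"dy":-0.9,"dz":8.7,"twist":-5},{"dx":18.1,"dy":-0.9,"dz":9.2,"twist":-5},{"dx":18.1,"dy":-0.9,"dz":9.4,"twist":-5},{"dx":18.1,"dy":-0.9,"dz":9.4,"twist":-5}]'
```

```text
time: 4.58
eef_pos: [0.4778, -0.0887, 0.0001]
tcp_rot: [0.708, 0.707, -0.0, -0.001]
contact_force: [-6.1, 2.4, 11.6]
opening: 0.568
finger_force: 44.1
```

```bash
python3 -m pendant '[{"dx":0,"dy":0,"dz":0,"twist":0},{"dx":0,"dy":0,"dz":0,"twist":0},{"dx":0,"dy":0,"dz":0,"twist":0},{"dx":0,"dy":0,"dz":-5,"twist":0},{"dx":0,"dy":0,"dz":-10,"twist":0},{"dx":-4,"dy":0,"dz":-13,"twist":0},{"dx":-7,"dy":0,"dz":-13,"twist":0},{"dx":-7,"dy":0,"dz":-13,"twist":0}]' 100 && python3 -c "
from h import *
c=grab('wrist'); im=c['img']
g=cv2.cvtColor(im,cv2.COLOR_RGB2HSV)
P=cloud(c)
m=(P[...,2]>.006)&(P[...,2]<.04)&(abs(P[...,0]-.478)<.06)&(abs(P[...,1]+.09)<.05)
v,u=np.nonzero(m); print(u.min(),u.max(),v.min(),v.max(),len(u))
q=P[m]; print(np.percentile(q,[2,50,98],axis=0), cv2.minAreaRect((q[:,:2]*1000).astype(np.float32)))
a,b=max(u.min()-25,0),u.max()+25; d,e=max(v.min()-25,0),v.max()+25; print(a,b,d,e)
o=cv2.resize(im[d:e,a:b],None,fx=700/(b-a),fy=700/(b-a),interpolation=cv2.INTER_CUBIC); print(o.shape); save(o[:600],'w3.png')"
```

```text
time: 5.58
eef_pos: [0.478, -0.1599, 0.1289]
tcp_rot: [0.708, 0.706, 0.0, 0.001]
contact_force: [-0.1, 0.7, -0.3]
opening: 0.998
finger_force: 0.0
280 357 114 154 3066
[[ 0.45359031 -0.10050091  0.01506102]
 [ 0.47688587 -0.08754431  0.02401817]
 [ 0.49983172 -0.07617053  0.02671816]] ((477.5240173339844, -88.19349670410156), (25.146255493164062, 50.0212287902832), 89.78062438964844)
255 382 89 179
(496, 700, 3)
```

View pics/w3.png

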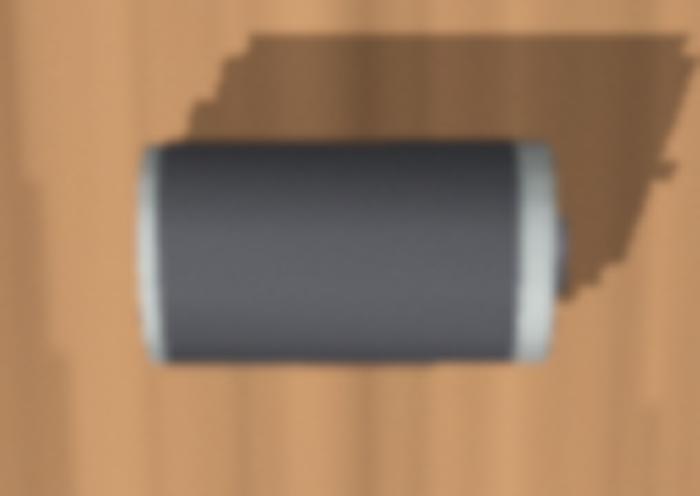

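The enlarged view confirms the nub: a bump 9 mm tall and about 1.5 mm high at zoom (565,250) on the +x end, away from the robot. The left end is flat. So the cell needs a half turn: I'll grip it across with ψ=0 and insert with ψ=180.

```bash
python3 -m pendant '[{"dx":7.1,"dy":0,"dz":0,"twist":10},{"dx":7.1,"dy":0,"dz":0,"twist":20},{"dx":7.1,"dy":0,"dz":0,"twist":30},{"dx":7.1,"dy":0,"dz":0,"twist":40},{"dx":7.1,"dy":0,"dz":0,"twist":50},{"dx":7.1,"dy":0,"dz":0,"twist":60},{"dx":7.1,"dy":0,"dz":3,"twist":70},{"dx":7.1,"dy":0,"dz":5,"twist":80},{"dx":7.1,"dy":0,"dz":6,"twist":90},{"dx":7.1,"dy":0,"dz":6,"twist":90}]' && python3 -c "
from h import *
go(.4775,-.0885,.003,0)"
```

```text
time: 6.88
eef_pos: [0.4763, -0.0858, 0.0665]
tcp_rot: [1.0, 0.001, -0.002, -0.001]
contact_force: [0.7, 0.9, -0.4]
opening: 1.002
finger_force: 0.0
cm [0.14 0.28 6.35] twist 0.1 psi 0.13 t 6.88
```

```bash
python3 -m pendant '[{"dx":0.1,"dy":0.2,"dz":3,"twist":0},{"dx":0.1,"dy":0.2,"dz":5.5,"twist":0},{"dx":0.1,"dy":0.2,"dz":6.3,"twist":0},{"dx":0.1,"dy":0.2,"dz":6.3,"twist":0}]' 100 && python3 -m pendant '[{"dx":0,"dy":0,"dz":0,"twist":0},{"dx":0,"dy":0,"dz":0,"twist":0},{"dx":0,"dy":0,"dz":0,"twist":0},{"dx":0,"dy":0,"dz":0,"twist":0},{"dx":0,"dy":0,"dz":0,"twist":0},{"dx":0,"dy":0,"dz":0,"twist":0},{"dx":0,"dy":0,"dz":0,"twist":0}]' 15 25
```

```text
time: 7.38
eef_pos: [0.4788, -0.089, 0.0054]
tcp_rot: [1.0, 0.0, -0.0, -0.0]
contact_force: [-0.2, -0.6, 0.9]
opening: 1.003
finger_force: 0.0
time: 8.25
eef_pos: [0.4792, -0.0894, 0.0059]
tcp_rot: [1.0, -0.0, 0.0, 0.0]
contact_force: [-0.5, 0.7, 5.4]
opening: 0.291
finger_force: 25.9
```

```bash
python3 -m pendant '[{"dx":0,"dy":0,"dz":-4,"twist":0},{"dx":0,"dy":0,"dz":-10,"twist":-10},{"dx":0,"dy":0,"dz":-15,"twist":-20},{"dx":0,"dy":0,"dz":-15,"twist":-30},{"dx":0,"dy":0,"dz":-15,"twist":-40},{"dx":0,"dy":0,"dz":-15,"twist":-50},{"dx":0,"dy":0,"dz":-15,"twist":-60},{"dx":0,"dy":0,"dz":-15,"twist":-70},{"dx":0,"dy":0,"dz":-15,"twist":-80},{"dx":0,"dy":0,"dz":-15,"twist":-90}]' && python3 -m pendant '[{"dx":3,"dy":0.3,"dz":0,"twist":-10},{"dx":6,"dy":0.7,"dz":0,"twist":-20},{"dx":9,"dy":1,"dz":0,"twist":-30},{"dx":12,"dy":1.5,"dz":0,"twist":-40},{"dx":14,"dy":2,"dz":0,"twist":-50},{"dx":16,"dy":2.5,"dz":0,"twist":-60},{"dx":18,"dy":-3,"dz":0,"twist":-70},{"dx":20,"dy":-3.5,"dz":0,"twist":-80},{"dx":22.6,"dy":-3.7,"dz":0,"twist":-90},{"dx":22.6,"dy":-3.7,"dz":0,"twist":-90}]'
python3 - <<'E'
from h import *
go(.44,.137,.15,180)
c=grab('wrist'); im=c['img']; save(im,'w4.png')
P=cloud(c); s=ctrl.get_state()
z=s['eef_pos'][2]
m=(P[...,2]>z-.012)&(P[...,2]<z+.03)&(abs(P[...,0]-s['eef_pos'][0])<.04)&(abs(P[...,1]-s['eef_pos'][1])<.012)
q=P[m]; print(len(q),np.percentile(q,[1,50,99],axis=0))
E
```

```text
time: 9.5
eef_pos: [0.4784, -0.0892, 0.1545]
tcp_rot: [0.705, 0.709, -0.0, -0.0]
contact_force: [0.6, 0.7, -0.5]
opening: 0.289
finger_force: 25.4
time: 10.75
eef_pos: [0.4413, 0.1376, 0.1547]
tcp_rot: [-0.0, 1.0, -0.0, -0.0]
contact_force: [0.2, -0.6, -0.5]
opening: 0.294
finger_force: 25.4
cm [ 0.13 -0.06  0.47] twist 0.0 psi -179.96 t 10.75
7571 [[0.41676106 0.12565749 0.15281124]
 [0.43571135 0.13704726 0.17270991]
 [0.46558037 0.14860598 0.18079687]]
```

View pics/w4.png

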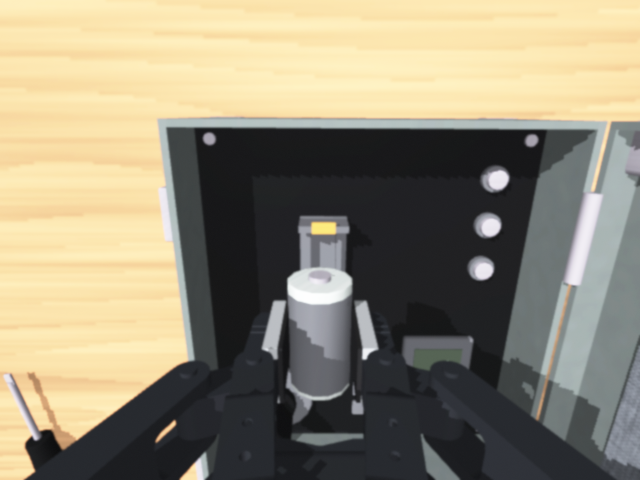

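The nub shows at (319,276), facing the brass contact at (323,228), so the half turn was right. Next I'll check the nub and plate positions.

Run:
```python
from h import *
c=load('wrist'); P=cloud(c); im=c['img'].astype(int)
s=ctrl.get_state(); print(s['eef_pos'])
# brass
m=(im[...,0]>200)&(im[...,2]<130)&(im[...,1]>150); r=np.zeros_like(m); r[215:245,300:345]=1; m&=r
v,u=np.nonzero(m); print('brass px',u.min(),u.max(),v.min(),v.max()); print(np.percentile(P[m],[5,50,95],axis=0).round(4))
# plate wall column profile
for v in range(210,246,2): print(v,P[v,323].round(4), im[v,323])
# cell profile
for v in list(range(262,300,3))+list(range(380,404,3)): print(v,P[v,319].round(4), im[v,319])
w=[u for u in range(260,380) if abs(P[330,u,2]-.165)<.02]
row=P[330]; print([(u,row[u].round(3).tolist()) for u in (286,292,319,345,351)])
```

```text
[0.4416095  0.13688962 0.15478176]
brass px 311 335 222 233
[[0.4174 0.1346 0.0835]
 [0.4204 0.1404 0.0846]
 [0.424  0.1463 0.0856]]
210 [0.4158 0.1406 0.0614] [33 33 36]
212 [0.4171 0.1406 0.0616] [33 33 36]
214 [0.4184 0.1406 0.0617] [38 38 41]
216 [0.4194 0.1406 0.0627] [104 104 111]
218 [0.3571 0.1383 0.2973] [126 128 135]
220 [0.4201 0.1405 0.0699] [117 115 118]
222 [0.4172 0.1404 0.0847] [216 182 112]
224 [0.4186 0.1404 0.0841] [251 232 126]
226 [0.4195 0.1404 0.0854] [251 235 128]
228 [0.4208 0.1404 0.0851] [251 234 127]
230 [0.4223 0.1404 0.0843] [251 234 128]
232 [0.4235 0.1404 0.0842] [250 230 125]
234 [0.4309 0.1406 0.065 ] [187 159 115]
236 [0.4326 0.1406 0.064 ] [107 107 113]
238 [0.4336 0.1406 0.065 ] [106 106 113]
240 [0.4348 0.1406 0.0655] [106 106 113]
242 [0.4366 0.1406 0.0644] [124 125 133]
244 [0.4376 0.1406 0.0654] [159 161 170]
262 [0.4506 0.138  0.0646] [121 123 131]
265 [0.4528 0.138  0.0645] [124 127 134]
268 [0.4188 0.1381 0.1506] [203 209 209]
271 [0.4168 0.1381 0.1584] [183 180 190]
274 [0.4162 0.1381 0.1629] [178 173 185]
277 [0.4163 0.1381 0.1655] [179 175 186]
280 [0.4168 0.1381 0.1671] [230 227 235]
283 [0.4188 0.1381 0.1655] [234 232 238]
286 [0.4188 0.1381 0.1681] [226 229 229]
289 [0.4188 0.1381 0.1708] [224 229 228]
292 [0.4187 0.1382 0.1735] [230 234 233]
295 [0.4191 0.1382 0.175 ] [253 254 254]
298 [0.4204 0.1382 0.1749] [252 253 253]
380 [0.4571 0.1381 0.174 ] [102 103 110]
383 [0.4577 0.1381 0.175 ] [102 104 110]
386 [0.46   0.1381 0.174 ] [102 104 110]
389 [0.461  0.1381 0.1746] [102 104 111]
392 [0.4617 0.1382 0.1755] [102 104 111]
395 [0.4639 0.1381 0.1747] [113 116 122]
398 [0.4653 0.1381 0.1747] [199 205 204]
401 [0.5668 0.138  0.0629] [50 52 53]
[(286, [0.433, 0.126, 0.176]), (292, [0.437, 0.128, 0.17]), (319, [0.434, 0.138, 0.175]), (345, [0.436, 0.148, 0.171]), (351, [0.438, 0.151, 0.168])]
```

```bash
python3 -m pendant '[{"dx":0,"dy":0.2,"dz":3,"twist":0},{"dx":0,"dy":0.2,"dz":5.5,"twist":0},{"dx":0,"dy":0.2,"dz":6,"twist":0},{"dx":0,"dy":0.2,"dz":6,"twist":0}]' && python3 -m pendant '[{"dx":0,"dy":0,"dz":0.3,"twist":0},{"dx":0,"dy":0,"dz":0.5,"twist":0},{"dx":0,"dy":0,"dz":0.7,"twist":0},{"dx":0,"dy":0,"dz":0.7,"twist":0}]'
```

```text
time: 11.3
eef_pos: [0.4423, 0.1382, 0.0954]
tcp_rot: [0.001, 1.0, -0.0, -0.0]
contact_force: [-0.4, -0.2, -0.5]
opening: 0.297
finger_force: 25.4
time: 11.8
eef_pos: [0.4428, 0.1387, 0.0895]
tcp_rot: [0.0, 1.0, -0.0, 0.001]
contact_force: [-0.9, 0.3, 4.6]
opening: 0.291
finger_force: 26.0
```

```bash
python3 -m pendant '[{"dx":0,"dy":0,"dz":0.2,"twist":0},{"dx":0,"dy":0,"dz":0.4,"twist":0},{"dx":0,"dy":0,"dz":0.5,"twist":0},{"dx":0,"dy":0,"dz":0.5,"twist":0}]'
python3 - <<'E'
from h import *
c=grab('wrist'); P=cloud(c); print(ctrl.get_state()['eef_pos'])
for v in range(255,410,8): print(v,P[v,322].round(4))
E
```

```text
time: 12.3
eef_pos: [0.445, 0.1388, 0.0863]
tcp_rot: [0.0, 1.0, 0.0, 0.003]
contact_force: [0.1, -0.9, 9.8]
opening: 0.295
finger_force: 27.0
[0.44494967 0.1387991  0.08631283]
255 [0.4199 0.1407 0.0734]
263 [0.4189 0.1406 0.0851]
271 [0.4186 0.1406 0.094 ]
279 [0.4194 0.1405 0.0997]
287 [0.422  0.1405 0.1012]
295 [0.4226 0.1405 0.1064]
303 [0.4248 0.1405 0.1084]
311 [0.4279 0.1405 0.1087]
319 [0.4312 0.1405 0.1087]
327 [0.4354 0.1405 0.1073]
335 [0.4384 0.1405 0.108 ]
343 [0.4426 0.1405 0.1069]
351 [0.4458 0.1405 0.1075]
359 [0.4499 0.1405 0.1068]
367 [0.4549 0.1405 0.1051]
375 [0.4577 0.1405 0.1064]
383 [0.463  0.1405 0.1046]
391 [0.4673 0.1406 0.1042]
399 [0.4896 0.1407 0.0839]
407 [0.4904 0.1407 0.0882]
```

```bash
python3 -m pendant '[{"dx":0.15,"dy":0,"dz":0.2,"twist":0},{"dx":0.15,"dy":0,"dz":0.4,"twist":0},{"dx":0.15,"dy":0,"dz":0.6,"twist":0},{"dx":0.15,"dy":0,"dz":0.6,"twist":0}]'
python3 - <<'E'
from h import *
c=grab('wrist'); P=cloud(c); print(ctrl.get_state()['eef_pos'])
for v in range(255,410,10): print(v,P[v,322].round(4))
E
```

```text
time: 12.85
eef_pos: [0.4464, 0.1389, 0.082]
tcp_rot: [0.0, 1.0, 0.0, 0.007]
contact_force: [3.4, -1.9, 11.7]
opening: 0.291
finger_force: 28.4
[0.44633863 0.13887918 0.08204085]
255 [0.42   0.1408 0.0725]
265 [0.4194 0.1407 0.0849]
275 [0.4203 0.1406 0.0923]
285 [0.4213 0.1406 0.0991]
295 [0.424  0.1406 0.1017]
305 [0.4253 0.1405 0.1067]
315 [0.4284 0.1405 0.1082]
325 [0.4329 0.1405 0.1075]
335 [0.4376 0.1405 0.1068]
345 [0.443  0.1406 0.1051]
355 [0.4485 0.1406 0.1037]
365 [0.4536 0.1406 0.103 ]
375 [0.4591 0.1406 0.102 ]
385 [0.4659 0.1406 0.0997]
395 [0.4791 0.1407 0.0906]
405 [0.4906 0.1408 0.0842]
```

```bash
python3 -m pendant '[{"dx":0.1,"dy":0,"dz":0.2,"twist":0},{"dx":0.1,"dy":0,"dz":0.4,"twist":0},{"dx":0.1,"dy":0,"dz":0.6,"twist":0},{"dx":0.1,"dy":0,"dz":0.6,"twist":0}]'
python3 - <<'E'
from h import *
c=grab('wrist'); P=cloud(c); print(ctrl.get_state()['eef_pos'])
for v in range(255,410,10): print(v,P[v,322].round(4))
E
```

```text
time: 13.4
eef_pos: [0.4471, 0.139, 0.0779]
tcp_rot: [0.0, 1.0, 0.0, 0.008]
contact_force: [2.4, -0.7, 19.2]
opening: 0.292
finger_force: 30.6
[0.44707235 0.13904378 0.0779524 ]
255 [0.4201 0.1409 0.0698]
265 [0.4183 0.1408 0.0848]
275 [0.4213 0.1408 0.0876]
285 [0.4212 0.1407 0.0963]
295 [0.4233 0.1407 0.1001]
305 [0.426  0.1407 0.1025]
315 [0.427  0.1406 0.1074]
325 [0.4309 0.1406 0.1076]
335 [0.4362 0.1406 0.1055]
345 [0.4417 0.1407 0.1037]
355 [0.4467 0.1407 0.1028]
365 [0.4535 0.1407 0.0997]
375 [0.46   0.1407 0.0976]
385 [0.4668 0.1408 0.0953]
395 [0.4758 0.1408 0.091 ]
405 [0.4824 0.1408 0.0897]
```

```bash
python3 -m pendant '[{"dx":-0.3,"dy":0,"dz":-0.1,"twist":0},{"dx":-0.6,"dy":0,"dz":-0.1,"twist":0},{"dx":-0.8,"dy":0,"dz":-0.1,"twist":0},{"dx":-0.8,"dy":0,"dz":-0.1,"twist":0}]'
python3 - <<'E'
from h import *
c=grab('wrist'); P=cloud(c); print(ctrl.get_state()['eef_pos'])
for v in range(235,410,8): print(v,P[v,322].round(4))
E
```

```text
time: 13.95
eef_pos: [0.4501, 0.1393, 0.0753]
tcp_rot: [0.0, 1.0, 0.0, 0.003]
contact_force: [-1.5, 0.6, 10.3]
opening: 0.288
finger_force: 29.6
[0.45016685 0.13927402 0.07526924]
235 [0.4159 0.1411 0.0618]
243 [0.4191 0.1411 0.0632]
251 [0.4199 0.1411 0.0712]
259 [0.4181 0.141  0.0846]
267 [0.4212 0.141  0.0851]
275 [0.4247 0.141  0.0846]
283 [0.4249 0.1409 0.0914]
291 [0.426  0.1409 0.0958]
299 [0.428  0.1409 0.098 ]
307 [0.4297 0.1409 0.1008]
315 [0.4297 0.1408 0.1061]
323 [0.4338 0.1408 0.1045]
331 [0.4379 0.1409 0.1031]
339 [0.3649 0.1399 0.2174]
347 [0.446  0.1409 0.1009]
355 [0.4506 0.1409 0.0994]
363 [0.455  0.1409 0.0982]
371 [0.46   0.1409 0.0965]
379 [0.4642 0.1409 0.096 ]
387 [0.4703 0.141  0.0934]
395 [0.4748 0.141  0.0928]
403 [0.4891 0.1411 0.0817]
```

```bash
python3 -m pendant '[{"dx":0,"dy":0,"dz":-0.2,"twist":0},{"dx":-0.2,"dy":0,"dz":-0.3,"twist":0},{"dx":-0.4,"dy":0,"dz":-0.3,"twist":0},{"dx":-0.6,"dy":0,"dz":-0.3,"twist":0},{"dx":-0.6,"dy":0,"dz":-0.3,"twist":0}]'
python3 - <<'E'
from h import *
c=grab('wrist'); P=cloud(c); print(ctrl.get_state()['eef_pos'])
for v in range(251,410,8): print(v,P[v,322].round(4))
E
```

```text
time: 14.62
eef_pos: [0.4518, 0.139, 0.0752]
tcp_rot: [0.0, 1.0, 0.0, -0.003]
contact_force: [-4.3, 2.3, 8.0]
opening: 0.291
finger_force: 29.4
[0.45183703 0.13904692 0.07526022]
251 [0.4204 0.1408 0.0745]
259 [0.4201 0.1408 0.0842]
267 [0.423  0.1408 0.0852]
275 [0.4262 0.1408 0.0856]
283 [0.4262 0.1407 0.0928]
291 [0.4276 0.1407 0.0966]
299 [0.4298 0.1407 0.0984]
307 [0.4313 0.1407 0.1015]
315 [0.433  0.1407 0.1041]
323 [0.4359 0.1407 0.1046]
331 [0.4397 0.1407 0.1035]
339 [0.444  0.1407 0.1019]
347 [0.4481 0.1407 0.1008]
355 [0.4523 0.1407 0.0997]
363 [0.4569 0.1407 0.0983]
371 [0.4616 0.1407 0.0968]
379 [0.4672 0.1408 0.0944]
387 [0.4715 0.1408 0.0939]
395 [0.478  0.1408 0.0909]
403 [0.482  0.1408 0.091 ]
```

```bash
python3 -m pendant '[{"dx":-0.2,"dy":0,"dz":-0.1,"twist":0},{"dx":-0.4,"dy":0,"dz":-0.1,"twist":0},{"dx":-0.4,"dy":0,"dz":-0.1,"twist":0}]'
python3 - <<'E'
from h import *
c=grab('wrist'); P=cloud(c); print(ctrl.get_state()['eef_pos'])
for v in range(259,410,8): print(v,P[v,322].round(4))
E
```

```text
time: 15.05
eef_pos: [0.4546, 0.139, 0.0754]
tcp_rot: [0.0, 1.0, 0.0, -0.004]
contact_force: [-5.6, 2.4, 5.4]
opening: 0.293
finger_force: 29.2
[0.45460367 0.13894629 0.07534364]
259 [0.4228 0.1407 0.0849]
267 [0.4339 0.1408 0.0659]
275 [0.4296 0.1407 0.0846]
283 [0.4296 0.1406 0.0919]
291 [0.4307 0.1406 0.0965]
299 [0.4333 0.1406 0.0976]
307 [0.4344 0.1406 0.1015]
315 [0.4359 0.1406 0.1044]
323 [0.4391 0.1406 0.1042]
331 [0.4424 0.1406 0.1039]
339 [0.447  0.1406 0.1019]
347 [0.4521 0.1406 0.0992]
355 [0.4556 0.1406 0.0992]
363 [0.4603 0.1406 0.0976]
371 [0.4645 0.1407 0.0968]
379 [0.469  0.1407 0.0958]
387 [0.4748 0.1407 0.0935]
395 [0.4799 0.1407 0.0921]
403 [0.4859 0.1407 0.0899]
```

```bash
python3 -m pendant '[{"dx":0,"dy":0,"dz":0.3,"twist":0},{"dx":0,"dy":0,"dz":0.6,"twist":0},{"dx":0,"dy":0,"dz":0.9,"twist":0},{"dx":0,"dy":0,"dz":0.9,"twist":0}]'
python3 - <<'E'
from h import *
c=grab('wrist'); P=cloud(c); print(ctrl.get_state()['eef_pos'])
for v in range(259,410,8): print(v,P[v,322].round(4))
E
```

```text
time: 15.6
eef_pos: [0.4569, 0.1393, 0.0698]
tcp_rot: [0.0, 1.0, 0.0, -0.002]
contact_force: [-9.1, 2.2, 19.9]
opening: 0.295
finger_force: 31.7
[0.45694301 0.13928844 0.0697503 ]
259 [0.4231 0.141  0.0842]
267 [0.4296 0.141  0.0761]
275 [0.4289 0.141  0.0855]
283 [0.4305 0.1409 0.0891]
291 [0.4315 0.1409 0.0935]
299 [0.4336 0.1409 0.0955]
307 [0.4347 0.1409 0.0992]
315 [0.4374 0.1409 0.0998]
323 [0.4408 0.1409 0.0993]
331 [0.4446 0.1409 0.0983]
339 [0.4481 0.1409 0.0979]
347 [0.452  0.1409 0.0971]
355 [0.456  0.1409 0.0962]
363 [0.4602 0.1409 0.0952]
371 [0.464  0.1409 0.0948]
379 [0.469  0.141  0.0932]
387 [0.4738 0.141  0.0918]
395 [0.4792 0.141  0.09  ]
403 [0.4813 0.141  0.092 ]
```

The cell now sits inside the plate with about 12° of tilt and its body corner below the plate's top edge, so it is captured. I'll open the fingers, rise, and press the nub end down with shut fingers.

```bash
python3 -m pendant '[{"dx":0,"dy":0,"dz":0,"twist":0},{"dx":0,"dy":0,"dz":0,"twist":0},{"dx":0,"dy":0,"dz":0,"twist":0},{"dx":0,"dy":0,"dz":-2,"twist":0},{"dx":0,"dy":0,"dz":-6,"twist":0},{"dx":0,"dy":0,"dz":-6,"twist":0}]' 70
python3 - <<'E'
from h import *
c=grab('wrist'); P=cloud(c); s=ctrl.get_state(); print(s['eef_pos']); save(c['img'][200:480,200:440],'w5.png')
m=(P[...,2]>.07)&(P[...,2]<.125)&(abs(P[...,1]-.1405)<.003)&(abs(P[...,0]-.45)<.05)
q=P[m]; q=q[np.argsort(q[:,0])]
for x in np.arange(.415,.500,.004):
    k=q[abs(q[:,0]-x)<.002]
    if len(k): print(round(x,3),len(k),k[:,2].max().round(4),np.median(k[:,2]).round(4))
go(.4345,.1400,.102,180)
E
```

```text
time: 16.4
eef_pos: [0.4598, 0.1388, 0.1303]
tcp_rot: [0.0, 1.0, 0.0, 0.003]
contact_force: [-0.0, -0.8, 0.2]
opening: 0.701
finger_force: 0.0
[0.45842802 0.13867015 0.12841667]
0.419 99 0.0866 0.0844
0.423 122 0.0923 0.0854
0.427 154 0.1 0.0959
0.431 91 0.1005 0.0986
0.435 90 0.0997 0.0985
0.439 89 0.0996 0.098
0.443 85 0.0995 0.098
0.447 86 0.099 0.0976
0.451 85 0.0985 0.0972
0.455 81 0.098 0.097
0.459 79 0.098 0.0969
0.463 80 0.0979 0.0963
0.467 79 0.0969 0.096
0.471 68 0.0974 0.0959
0.475 30 0.0961 0.0953
0.479 54 0.0923 0.0907
0.483 62 0.0923 0.0905
0.487 47 0.0915 0.0903
0.491 86 0.09 0.0886
cm [2.4  0.13 2.64] twist -0.0 psi 179.95 t 16.45
```

View pics/w5.png

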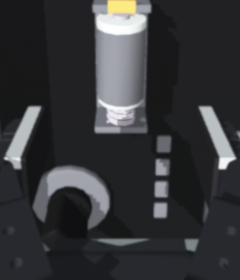

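The cell sits against the brass, tilted only about 4°. I'll press its nub end.

```bash
python3 -m pendant '[{"dx":2.3,"dy":0.1,"dz":0,"twist":0},{"dx":2.3,"dy":0.1,"dz":0,"twist":0},{"dx":2.3,"dy":0.1,"dz":0,"twist":0},{"dx":2.3,"dy":0.1,"dz":0,"twist":0},{"dx":2.3,"dy":0.1,"dz":1.5,"twist":0},{"dx":2.3,"dy":0.1,"dz":2.6,"twist":0},{"dx":2.3,"dy":0.1,"dz":2.9,"twist":0},{"dx":2.3,"dy":0.1,"dz":3.1,"twist":0},{"dx":2.3,"dy":0.1,"dz":3.3,"twist":0},{"dx":2.3,"dy":0.1,"dz":3.3,"twist":0}]' 0
```

```text
time: 17.7
eef_pos: [0.4342, 0.14, 0.0955]
tcp_rot: [0.0, 1.0, 0.0, -0.001]
contact_force: [-4.2, 0.7, 7.4]
opening: -0.002
finger_force: 3.7
```

```bash
python3 -m pendant '[{"dx":0,"dy":0,"dz":0.3,"twist":0},{"dx":0,"dy":0,"dz":0.5,"twist":0},{"dx":0,"dy":0,"dz":0.5,"twist":0}]' && python3 -m pendant '[{"dx":0,"dy":0,"dz":-3,"twist":0},{"dx":-1,"dy":0,"dz":-6,"twist":0},{"dx":-2.5,"dy":0,"dz":-6,"twist":0},{"dx":-2.5,"dy":0,"dz":-6,"twist":0}]' 0
python3 - <<'E'
from h import *
c=grab('wrist'); P=cloud(c); s=ctrl.get_state(); print(s['eef_pos'])
m=(P[...,2]>.07)&(P[...,2]<.125)&(abs(P[...,1]-.1405)<.003)&(abs(P[...,0]-.45)<.05)
q=P[m]
for x in np.arange(.415,.500,.004):
    k=q[abs(q[:,0]-x)<.002]
    if len(k): print(round(x,3),len(k),k[:,2].max().round(4),np.median(k[:,2]).round(4))
go(.620,.2195,.20,180)
E
```

```text
time: 18.08
eef_pos: [0.4345, 0.1402, 0.0946]
tcp_rot: [-0.0, 1.0, -0.0, -0.002]
contact_force: [-16.3, -0.5, 31.5]
opening: 0.001
finger_force: 15.9
time: 18.58
eef_pos: [0.4601, 0.1396, 0.1488]
tcp_rot: [0.001, 1.0, -0.0, -0.0]
contact_force: [0.1, 0.6, 0.4]
opening: 0.001
finger_force: 0.0
[0.45904281 0.13955602 0.14792169]
0.419 74 0.0869 0.0846
0.423 81 0.088 0.085
0.427 122 0.0965 0.0943
0.431 84 0.0968 0.0951
0.435 75 0.0969 0.0953
0.439 73 0.0964 0.0952
0.443 77 0.0968 0.0952
0.447 74 0.0976 0.0951
0.451 76 0.0971 0.0953
0.455 69 0.0969 0.0953
0.459 70 0.0964 0.0954
0.463 71 0.0969 0.0953
0.467 70 0.097 0.0953
0.471 65 0.0964 0.0953
0.475 29 0.0958 0.0911
0.479 46 0.0917 0.0905
0.483 2 0.0764 0.0764
0.487 2 0.076 0.0756
0.491 1 0.0719 0.0719
cm [-16.08   8.01  -5.25] twist -0.1 psi 179.95 t 18.62
```

The cell is level, with its top at 0.0953 all along, and home. Next is the stay's tab.

```bash
python3 -m pendant '[{"dx":-3,"dy":1,"dz":-5,"twist":0},{"dx":-8,"dy":3,"dz":-9,"twist":0},{"dx":-13,"dy":6,"dz":-9,"twist":0},{"dx":-16,"dy":8,"dz":-9,"twist":0},{"dx":-16,"dy":8,"dz":-9,"twist":0}]'
python3 - <<'E'
from h import *
c=grab('wrist'); P=cloud(c); s=ctrl.get_state(); print(s['eef_pos']); save(c['img'],'w6.png')
m=(abs(P[...,2]-.172)<.008)&(abs(P[...,0]-.62)<.03)&(abs(P[...,1]-.222)<.035)
q=P[m]; print(len(q)); 
if len(q): print(np.percentile(q,[3,50,97],axis=0))
go(.62,.222,.176,180)
E
```

```text
time: 19.25
eef_pos: [0.6198, 0.2203, 0.2361]
tcp_rot: [-0.0, 1.0, -0.0, -0.002]
contact_force: [-0.4, -0.9, -0.1]
opening: -0.004
finger_force: 0.0
[0.61875243 0.21972734 0.23632677]
1785
[[0.60739659 0.21393467 0.16513447]
 [0.62124644 0.22720898 0.17279845]
 [0.62952952 0.2521506  0.17901717]]
cm [-0.15  0.23  6.03] twist 0.0 psi -180.0 t 19.3
```

View pics/w6.png

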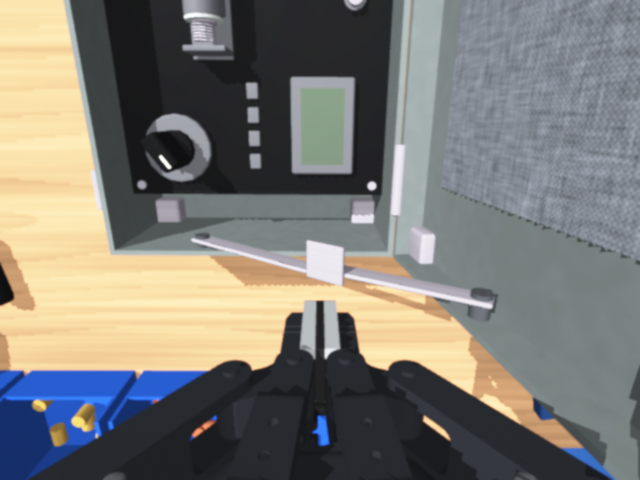

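The tab is centred at (325,262), with the fingers standing just behind it in the image.

Run:
```python
from h import *
c=load('wrist')
for p in [(325,262),(309,243),(343,247),(309,276),(341,284)]: print(p,pt(c,*p).round(4), onplane(c,*p,.172).round(4))
go(.62,.222,.176,180)
```

```text
(325, 262) [0.6178 0.2243 0.1734] [0.6184 0.2243 0.172 ]
(309, 243) [0.6087 0.2147 0.1655] [0.6065 0.2149 0.172 ]
(343, 247) [0.6073 0.2345 0.1766] [0.6089 0.2348 0.172 ]
(309, 276) [0.6298 0.2146 0.1665] [0.6274 0.2147 0.172 ]
(341, 284) [0.6294 0.2336 0.1789] [0.6327 0.234  0.172 ]
cm [-0.15  0.23  6.03] twist 0.0 psi -180.0 t 19.3
```

```bash
python3 -m pendant '[{"dx":0,"dy":0.4,"dz":4,"twist":0},{"dx":0,"dy":0.4,"dz":5.8,"twist":0},{"dx":0,"dy":0.4,"dz":6.4,"twist":0},{"dx":0,"dy":0.4,"dz":7,"twist":0},{"dx":0,"dy":0.4,"dz":7.6,"twist":0},{"dx":0,"dy":0.4,"dz":8.2,"twist":0},{"dx":0,"dy":0.4,"dz":8.8,"twist":0},{"dx":0,"dy":0.4,"dz":9.2,"twist":0},{"dx":0,"dy":0.4,"dz":9.2,"twist":0}]'
```

```text
time: 20.42
eef_pos: [0.6217, 0.2247, 0.1505]
tcp_rot: [0.0, 1.0, 0.001, 0.003]
contact_force: [0.3, 1.8, 7.1]
opening: -0.003
finger_force: 3.1
```

```bash
python3 -m pendant '[{"dx":0,"dy":0,"dz":0.5,"twist":0},{"dx":0,"dy":0,"dz":0.8,"twist":0},{"dx":0,"dy":0,"dz":0.8,"twist":0}]' && python3 -m pendant '[{"dx":0,"dy":0,"dz":-2,"twist":0},{"dx":0,"dy":-0.4,"dz":-6,"twist":0},{"dx":0,"dy":-0.4,"dz":-10,"twist":0},{"dx":0,"dy":-0.4,"dz":-10,"twist":0}]'
python3 - <<'E'
from h import *
c=grab('wrist'); P=cloud(c); s=ctrl.get_state(); print(s['eef_pos'])
m=(P[...,2]<.20)&(P[...,2]>.135)&(abs(P[...,0]-.618)<.008)&(abs(P[...,1]-.225)<.06)
q=P[m]
for y in np.arange(.17,.285,.008):
    k=q[abs(q[:,1]-y)<.004]
    if len(k): print(y.round(3),len(k),np.median(k,axis=0).round(4))
d=grab('scene'); P=cloud(d)
reg=np.zeros((480,640),bool); reg[60:240,300:445]=1
q=P[reg&(P[...,2]>.14)&(P[...,2]<.40)&(P[...,1]>.25)&(P[...,1]<.45)]
print('lid',np.percentile(q,[0,1,50,99,100],axis=0)); 
k=q[q[:,2]>q[:,2].max()-.01]; print('lid top',k.mean(0))
E
```

```text
time: 20.8
eef_pos: [0.6223, 0.2258, 0.1445]
tcp_rot: [0.001, 1.0, 0.003, 0.004]
contact_force: [-1.4, 3.6, 11.7]
opening: -0.001
finger_force: 5.2
time: 21.3
eef_pos: [0.6217, 0.2198, 0.2446]
tcp_rot: [0.0, 1.0, 0.001, 0.004]
contact_force: [-0.3, 0.3, 0.7]
opening: 0.001
finger_force: 0.0
[0.62049949 0.21953862 0.24160783]
0.226 122 [0.6187 0.2285 0.1434]
0.234 265 [0.618  0.234  0.1456]
0.242 281 [0.6184 0.2423 0.1488]
0.25 268 [0.6217 0.2492 0.1515]
0.258 181 [0.6247 0.2582 0.1628]
0.266 195 [0.6247 0.2663 0.1726]
0.274 224 [0.6248 0.2742 0.1835]
0.282 191 [0.6248 0.281  0.1909]
lid [[0.35741518 0.25022715 0.14004986]
 [0.36157292 0.26649076 0.14225286]
 [0.46255566 0.30141931 0.22147311]
 [0.64046042 0.3107976  0.32574495]
 [0.64163768 0.31490016 0.33175547]]
lid top [0.47408474 0.30012193 0.32460108]
```

The tab stays down at z≈0.145, 26 mm lower, and the lid still stands open. Now I'll go up and over behind the lid.

```bash
python3 -m pendant '[{"dx":0,"dy":0,"dz":-5,"twist":0},{"dx":0,"dy":0,"dz":-10,"twist":0},{"dx":3,"dy":2,"dz":-15,"twist":0},{"dx":7,"dy":6,"dz":-18,"twist":0},{"dx":11,"dy":11,"dz":-18,"twist":0},{"dx":14,"dy":15,"dz":-18,"twist":0},{"dx":14,"dy":17,"dz":-18,"twist":0},{"dx":14,"dy":17,"dz":-13,"twist":0},{"dx":14,"dy":17,"dz":-8,"twist":0},{"dx":14,"dy":17,"dz":-6,"twist":0}]'
python3 - <<'E'
from h import *
go(.48,.385,.297,180)
s=ctrl.get_state(); y0,z0=s['eef_pos'][1:]
for th in [100,95,90,85,80,75,70,65,60,55,50,45,40,35,30,25,20,16,12,9,6,3,0,-1]:
    t=np.radians(th); r=.19
    y=.277-r*np.cos(t)+.024*np.sin(t)+.0145; z=.107+r*np.sin(t)+.024*np.cos(t)
    print(th,'dy %.1f dz %.1f'%((y-y0)*100,-(z-z0)*100))
E
```

```text
time: 22.65
eef_pos: [0.4787, 0.3883, 0.2932]
tcp_rot: [0.001, 1.0, -0.003, -0.004]
contact_force: [-0.4, 0.8, 0.4]
opening: -0.005
finger_force: 0.0
cm [-0.13 -0.33 -0.38] twist -0.1 psi 179.91 t 22.65
100 dy -4.0 dz 0.3
95 dy -5.6 dz -0.1
90 dy -7.3 dz -0.4
85 dy -8.9 dz -0.5
80 dy -10.6 dz -0.5
75 dy -12.3 dz -0.4
70 dy -13.9 dz -0.1
65 dy -15.5 dz 0.4
60 dy -17.1 dz 1.0
55 dy -18.6 dz 1.7
50 dy -20.1 dz 2.5
45 dy -21.4 dz 3.5
40 dy -22.7 dz 4.6
35 dy -23.9 dz 5.8
30 dy -24.9 dz 7.0
25 dy -25.9 dz 8.4
20 dy -26.7 dz 9.9
16 dy -27.3 dz 11.1
12 dy -27.8 dz 12.3
9 dy -28.1 dz 13.3
6 dy -28.3 dz 14.2
3 dy -28.5 dz 15.2
0 dy -28.7 dz 16.2
-1 dy -28.7 dz 16.6
```

```bash
python3 -m pendant '[{"dx":0,"dy":-2.5,"dz":0.2,"twist":0},{"dx":0,"dy":-4,"dz":0.2,"twist":0},{"dx":0,"dy":-5.6,"dz":-0.1,"twist":0},{"dx":0,"dy":-7.3,"dz":-0.4,"twist":0},{"dx":0,"dy":-8.9,"dz":-0.5,"twist":0},{"dx":0,"dy":-10.6,"dz":-0.5,"twist":0},{"dx":0,"dy":-12.3,"dz":-0.4,"twist":0},{"dx":0,"dy":-13.9,"dz":-0.1,"twist":0},{"dx":0,"dy":-15.5,"dz":0.4,"twist":0},{"dx":0,"dy":-17.1,"dz":1,"twist":0}]'
```

```text
time: 23.9
eef_pos: [0.4798, 0.2174, 0.2895]
tcp_rot: [0.0, 1.0, -0.0, 0.0]
contact_force: [-0.2, 2.3, 3.9]
opening: -0.002
finger_force: 1.8
```

```bash
python3 -m pendant '[{"dx":0,"dy":-1.5,"dz":0.7,"twist":0},{"dx":0,"dy":-3,"dz":1.5,"twist":0},{"dx":0,"dy":-4.3,"dz":2.5,"twist":0},{"dx":0,"dy":-5.6,"dz":3.6,"twist":0},{"dx":0,"dy":-6.8,"dz":4.8,"twist":0},{"dx":0,"dy":-7.8,"dz":6,"twist":0},{"dx":0,"dy":-8.8,"dz":7.4,"twist":0},{"dx":0,"dy":-9.6,"dz":8.9,"twist":0}]' && python3 -m pendant '[{"dx":0,"dy":-0.4,"dz":0.8,"twist":0},{"dx":0,"dy":-0.7,"dz":1.5,"twist":0},{"dx":0,"dy":-1,"dz":2.2,"twist":0},{"dx":0,"dy":-1.3,"dz":2.9,"twist":0},{"dx":0,"dy":-1.5,"dz":3.6,"twist":0},{"dx":0,"dy":-1.7,"dz":4.3,"twist":0}]'
```

```text
time: 24.9
eef_pos: [0.4794, 0.1219, 0.1991]
tcp_rot: [0.0, 1.0, -0.0, -0.0]
contact_force: [0.2, -0.8, 1.7]
opening: 0.0
finger_force: 1.1
time: 25.65
eef_pos: [0.4795, 0.1056, 0.1569]
tcp_rot: [0.0, 1.0, -0.0, -0.0]
contact_force: [-0.9, -0.6, 1.4]
opening: -0.002
finger_force: 0.7
```

```bash
python3 -m pendant '[{"dx":0,"dy":-0.1,"dz":0.6,"twist":0},{"dx":0,"dy":-0.2,"dz":1.2,"twist":0},{"dx":0,"dy":-0.2,"dz":1.7,"twist":0},{"dx":0,"dy":-0.2,"dz":2.1,"twist":0},{"dx":0,"dy":-0.2,"dz":2.4,"twist":0},{"dx":0,"dy":-0.2,"dz":2.7,"twist":0},{"dx":0,"dy":-0.2,"dz":2.9,"twist":0},{"dx":0,"dy":-0.2,"dz":2.9,"twist":0}]'
```

```text
time: 26.65
eef_pos: [0.4796, 0.1037, 0.131]
tcp_rot: [0.0, 1.0, -0.0, -0.001]
contact_force: [-6.9, -1.6, 13.1]
opening: 0.001
finger_force: 6.9
```

```bash
python3 -m pendant '[{"dx":0,"dy":0,"dz":0.3,"twist":0},{"dx":0,"dy":0,"dz":0.3,"twist":0}]' && python3 -m pendant '[{"dx":0,"dy":0,"dz":-2,"twist":0},{"dx":0,"dy":0,"dz":-6,"twist":0},{"dx":0,"dy":0,"dz":-11,"twist":0},{"dx":0,"dy":0,"dz":-15,"twist":0},{"dx":0,"dy":0,"dz":-15,"twist":0}]'
python3 - <<'E'
from h import *
for n in ('wrist','scene'):
    c=grab(n); P=cloud(c)
    m=(abs(P[...,0]-.5)<.12)&(P[...,2]>.11)&(P[...,2]<.16)
    for y in (.07,.09,.12,.16,.2,.24,.27):
        k=P[m&(abs(P[...,1]-y)<.004)]; print(n,y,len(k),np.median(k[:,2]).round(4) if len(k) else None)
save(c['img'],'scene2.png')
E
```

```text
time: 26.9
eef_pos: [0.4797, 0.1037, 0.1308]
tcp_rot: [-0.0, 1.0, -0.0, -0.001]
contact_force: [-13.7, -1.5, 27.7]
opening: -0.0
finger_force: 13.9
time: 27.52
eef_pos: [0.4814, 0.104, 0.2796]
tcp_rot: [0.0, 1.0, 0.0, 0.004]
contact_force: [-0.1, 0.1, 0.4]
opening: 0.003
finger_force: 0.0
wrist 0.07 2534 0.1309
wrist 0.09 2217 0.1309
wrist 0.12 2252 0.1311
wrist 0.16 2747 0.131
wrist 0.2 2840 0.1311
wrist 0.24 2744 0.131
wrist 0.27 2749 0.131
scene 0.07 193 0.1294
scene 0.09 188 0.1294
scene 0.12 197 0.1298
scene 0.16 164 0.1294
scene 0.2 159 0.1298
scene 0.24 152 0.1294
scene 0.27 154 0.1291
```

View pics/scene2.png

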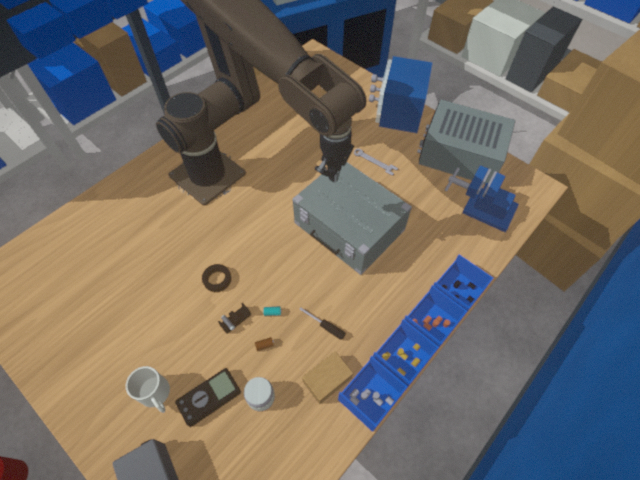

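The lid at (352,210) is flat at 0.131 m and fully shut. The bystanders, including the thin cell at (228,323), look unmoved and the gripper is clear, so I'll hand the job in.

```bash
python3 -c "
from plant import ctrl
print(ctrl.sign_off())"
```

```text
the job is handed in; nothing more can be done
None
```

The job is handed in: by my camera and force readings the fat cell lies home and level, the stay was broken before the lid moved, the lid is flat at its 131 mm shut height, and no bystander looks moved, though sign-off returned no verdict; the nub faced away from the robot in the caddy, so I turned the cell half round before inserting it.

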